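# Start the frozen slice on defrost, then the bagel

## Robot

A 6-joint arm with a two-finger parallel gripper is mounted at the origin on the work surface. World frame = base frame: x ahead of the robot, y to its left, z up, the work surface at z = 0. Lengths are in m, angles in rad, forces in N, time in s.
With the tool pointing down it reaches from about 0.3 to 0.875 m from the base axis. Payload 6.4 kg.
Tool frame: the origin (TCP) lies between the finger pads; the fingertips stand 19 mm ahead of it and the grasp point (between the pads) is the TCP (ctrl.tips_ahead is the z of the fingertips in the tool frame, in m); z points along the fingers, y is the line along which they close (so a half turn about z gives the same grasp; the last joint's range is limited). The gripper opens to 85 mm and grips with 20 to 120 N. Pads are 22 mm wide; open, the fingers measure 114 mm over their backs; the gripper's body (76 mm by 85 mm) begins 54 mm behind the grasp point. The pads swing forward as they close: fully open they stand 13 mm farther back than shut.
Start: joints at [-1.401, 0.181, 1.607, -0, 1.354, -0.206], TCP at [0.211, -0.535, 0.224] pointing down, gripper open.
Joint ranges: [-2.99, 2.99], [-0.89, 2.07], [0.3, 2.58], [-1.14, 4.28], [0, 2.63], [-3.12, 3.12]. Speed limits (rad/s): [2.57, 2.57, 3.01, 3.14, 3.14, 3.14].

## Interface

Orientations are given as a unit quaternion [w, x, y, z].
In Python, from bench import readout, vision, ctrl gives the robot as it stands.
- The arm moves only by the tool play_rows, never from a script. Its arguments are lists of equal length, an entry for each row: "xyz": the shift along the tool's x, y, z in mm, a list of three; "rot": the turn, a rotation vector about the tool's x, y, z in rad, a list of three; "grip": the opening, from 0 (shut) to 1 (fully open). In form: {"xyz": [[x, y, z], ...], "rot": [[rx, ry, rz], ...], "grip": [grip, ...]}. A call has exactly 10 rows; each row is the pose to reach, as a shift and turn from the pose commanded when the call began, along the tool's axes at that moment; what a row does not reach only later rows make up. A row lasts 1/8 s, in which the tool goes at most 62.5 mm and 10.7 degrees, less where a joint would pass 70% of its speed; a pose out of reach is approached as far as the arm can. A call with a gripper value outside its range is refused whole. The fingers move at their own pace and stop on an object; the grip force is fixed at half the most. Time passes only in rows, so rows that repeat a pose let the fingers close, or fill a call up. It gives the time, the measured TCP pose, the force, the opening and the grip force at its end, in the units of the state.
- readout.get_obs(): the state, without advancing time (a new reading comes with each control period).
- vision.camera(name): name is "scene" or "top" or "wrist"; returns a dict with "color" (420x560x3 uint8, red, green, blue), "depth" (420x560 float32, m along the optical axis (not along the pixel's ray), 0 where there is no reading), "camera_matrix" (3x3 intrinsics, pixels), "extrinsics" (4x4, takes a point from camera to world coordinates); the wrist camera has in their place "hand_eye" (4x4, takes a point from camera to tool coordinates, whose origin is the TCP and whose axes are the flange's). Camera axes: x right, y down, z forward; pixel columns grow to the right and rows downward; lengths in m; the calibration is good to about 2 mm. A picture is of the moment at which its call begins: read the wrist's pose just before it.
- ctrl.hand_in(): hands the job in; it is judged then, once.
The state is a dict: "time_s": time; "q": joint angles; "dq": joint speeds; "joint_efforts": joint torques, N m; "eef_pos": TCP position; "eef_rot": TCP orientation; "wrist_force": force on the tool from outside, world axes, zero at the start; "torque": the same for the moment, N m; "opening": opening from 0.0 (shut) to 1.0 (fully open); "grasp_force": force on a finger pad.
Only numpy, scipy, OpenCV 4.12 (cv2) and the standard library are available. Lean on these libraries where they do the work, as an engineer would, in place of code of your own. Each camera call takes 0.05 s, during which the arm holds its last target. There are 200 camera calls.

## Task

The four-slot toaster has a frozen slice of bread in one half and a bagel half in the other, and each half has its own lever and keys. Nothing needs picking up: push the bread's lever right down until it latches and stays, then press that half's defrost key (the square one with the snowflake) and only after that push down the bagel's lever until it latches too. Press no other key, do not pull the bread or bagel up, and leave the breakfast things around the toaster where they are.

Things in the scene. Friction and masses are not known exactly. Their poses are not given: they have to be found in the camera images.
- toaster: Four-slot toaster, steel with a black back end, 280 deep (x), 290 wide (y), 185 mm high; fixed. Origin: centre of its underside. x runs from its front (controls, x = -140 mm, facing the robot's right) to its back, y to the left of someone facing the controls, z up. Two independent halves, left (y > 0) and right (y < 0), each with two slots, a lever with a dial low under it, and three keys on top.
- bread_center (a point): Centre of the frozen slice of bread, a square slice with brown crust, 104 mm wide, 98 mm high, 15 mm thick, loose, standing in a slot (32 mm wide, 160 mm long, along the toaster's x) of either half, 28 mm showing above it. It rides down and up with the lever of its half.
- bagel_center (a point): Centre of the bagel half, a thick ring 92 mm across and 22 mm thick, loose, standing on edge in one slot of the other half with about 22 mm showing above the slot. It rides with the lever of its half.
- lever_left_top (a point): Centre of the top face of the left half's lever paddle, a black tab 42 mm wide (along the toaster's y), 32 mm deep, 12 mm thick, standing out 4 to 36 mm in front of the front face. When up it is at x = -160, y = 71, z = 148 mm in the toaster's frame; it goes straight down by 53 mm to z = 95 mm.
- lever_left (a joint): Travel of the left half's lever and bread rest, m: 0 up, 0.053 bottom stop. A spring pushes it up (about 2 to 3 N at the top, 6 N at the bottom, up to 2 N more where it passes the latch). Pushed past 0.050 it clicks under a latch and stays at about 0.049 to 0.050 when let go; let go higher up, it springs back to 0.
- defrost_left_top (a point): Centre of the top of the left half's DEFROST key: a grey square 22 mm a side with a raised white snowflake, the leftmost key of its half; x = -115, y = 109, z = 183 mm in the toaster's frame. The keys stand 8 mm proud, 38 mm apart, on a panel sloping 20 degrees down to the front, from x = -85, z = 185 mm to x = -140, z = 165 mm.
- defrost_left (a joint): Travel of the left half's DEFROST key, m: 0 out, 0.005 fully in, square to the sloping panel (20 degrees from straight down); springs back when let go. Moves from about 1.2 N, fully in at 4 N.
- stop_left (a joint): Travel of the left half's STOP key (a plain grey disc 24 mm across, the middle key of its half; centre of its top at x = -115, y = 71, z = 183 mm in the toaster's frame), m: 0 out, 0.005 fully in, square to the sloping panel (20 degrees from straight down); springs back when let go. Moves from about 1.2 N, fully in at 4 N.
- reheat_left (a joint): Travel of the left half's REHEAT key (a plain grey oblong, 24 mm across the panel and 11 mm the other way, the rightmost key of its half; centre of its top at x = -115, y = 33, z = 183 mm in the toaster's frame), m: 0 out, 0.005 fully in, square to the sloping panel (20 degrees from straight down); springs back when let go. Moves from about 1.2 N, fully in at 4 N.
- lever_right_top (a point): Centre of the top face of the right half's lever paddle, a black tab 42 mm wide (along the toaster's y), 32 mm deep, 12 mm thick, standing out 4 to 36 mm in front of the front face. When up it is at x = -160, y = -71, z = 148 mm in the toaster's frame; it goes straight down by 53 mm to z = 95 mm.
- lever_right (a joint): Travel of the right half's lever and bread rest, m: 0 up, 0.053 bottom stop. A spring pushes it up (about 2 to 3 N at the top, 6 N at the bottom, up to 2 N more where it passes the latch). Pushed past 0.050 it clicks under a latch and stays at about 0.049 to 0.050 when let go; let go higher up, it springs back to 0.
- defrost_right_top (a point): Centre of the top of the right half's DEFROST key: a grey square 22 mm a side with a raised white snowflake, the leftmost key of its half; x = -115, y = -33, z = 183 mm in the toaster's frame. The keys stand 8 mm proud, 38 mm apart, on a panel sloping 20 degrees down to the front, from x = -85, z = 185 mm to x = -140, z = 165 mm.
- defrost_right (a joint): Travel of the right half's DEFROST key, m: 0 out, 0.005 fully in, square to the sloping panel (20 degrees from straight down); springs back when let go. Moves from about 1.2 N, fully in at 4 N.
- stop_right (a joint): Travel of the right half's STOP key (a plain grey disc 24 mm across, the middle key of its half; centre of its top at x = -115, y = -71, z = 183 mm in the toaster's frame), m: 0 out, 0.005 fully in, square to the sloping panel (20 degrees from straight down); springs back when let go. Moves from about 1.2 N, fully in at 4 N.
- reheat_right (a joint): Travel of the right half's REHEAT key (a plain grey oblong, 24 mm across the panel and 11 mm the other way, the rightmost key of its half; centre of its top at x = -115, y = -109, z = 183 mm in the toaster's frame), m: 0 out, 0.005 fully in, square to the sloping panel (20 degrees from straight down); springs back when let go. Moves from about 1.2 N, fully in at 4 N.
- plate: Pale green side plate, 170 mm across, 18 mm high, in front of the toaster. Origin: centre of its underside.
- jam: Jar, 66 mm across, 100 mm high, standing about 75 mm in front of the levers, between them. Origin: centre of its underside.
- mug: White mug, 80 mm across, 95 mm high, handle towards its +y, in front of the toaster and to its right. Origin: centre of its underside.
- butter_tub: Open tub of butter, 158 x 115 mm, 68 mm high, in front of the toaster and to its left; a butter knife stands in it, its white handle leaning out away from the toaster, up to about 140 mm high. Origin: centre of its underside.
- milk: White milk bottle, 80 mm across, 200 mm high, the tallest thing in front of the toaster, about 180 mm in front of the levers. Origin: centre of its underside.

How it is judged:
By the outcome, as a careful person would: the job done as asked, in the order asked, and still so for the second after the job is handed in, with the robot touching nothing.
It also fails if it takes over 45 s, if anything falls off the work surface, if the arm or the gripper's body presses on something with over 40 N, if the wrist force passes 120 N, or if a joint passes its speed limit or range.

## Working session

There is one attempt and no reset: what is moved stays moved. The work goes in short steps, Python scripts to look and compute and a tool call to move; the robot and the scene stay as the last step left them, time stands still between calls to the robot, and variables do not carry over. Pictures are saved under pics/ and viewed, at most 10 in all, crops included, and the job is handed in when it is done.

Besides the shell and the picture viewer there is one more tool, called after "Call:" by a JSON object that holds its "api" and its "payload", one argument or row to a line. play_rows: Moves the arm, as the interface text tells. Its arguments: {"type":"object","properties":{"xyz":{"type":"array","items":{"type":"array","items":{"type":"number"}}},"rot":{"type":"array","items":{"type":"array","items":{"type":"number"}}},"grip":{"type":"array","items":{"type":"number"}}},"required":["xyz","rot","grip"]}

```bash
mkdir -p pics; python3 - <<'E'
from bench import readout, vision, ctrl
import cv2, numpy as np
o=readout.get_obs(); print(o['time_s'],o['eef_pos'],o['eef_rot'],ctrl.tips_ahead)
for n in ("scene","top"):
    c=vision.camera(n); cv2.imwrite(f"pics/{n}.png",cv2.cvtColor(c['color'],cv2.COLOR_RGB2BGR)); np.savez(f"{n}.npz",**c)
    print(n,c['camera_matrix'].round(1).tolist(),c['extrinsics'].round(3).tolist())
E
```

```text
0.0 [ 0.21094078 -0.53429272  0.22327586] [-8.86927969e-04  9.82400965e-01  1.86782111e-01  1.74154289e-05] 0.019
scene [[490.9, 0.0, 279.4], [0.0, 490.9, 203.3], [0.0, 0.0, 1.0]] [[0.288, 0.577, -0.764, 1.486], [0.957, -0.156, 0.243, -0.385], [0.021, -0.802, -0.597, 0.847], [0.0, 0.0, 0.0, 1.0]]
top [[425.5, 0.0, 280.1], [0.0, 425.5, 216.7], [0.0, 0.0, 1.0]] [[0.009, -0.991, 0.135, 0.427], [-1.0, -0.006, 0.021, -0.089], [-0.02, -0.135, -0.991, 1.037], [0.0, 0.0, 0.0, 1.0]]
```

View pics/scene.png

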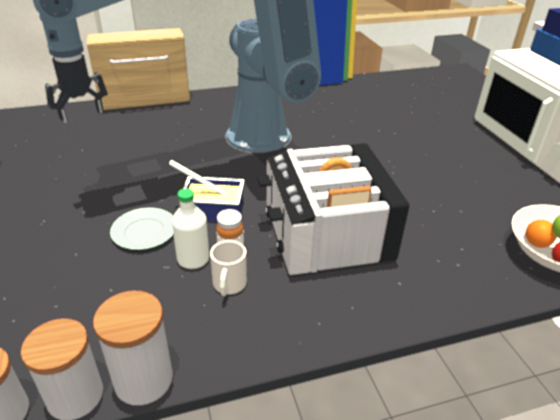

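View pics/top.png

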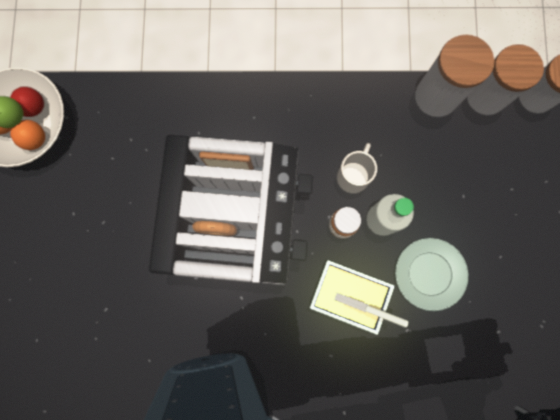

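The scene picture shows the bread (345,198) and the bagel (335,165) in the toaster. In the top picture, the bread is at (225,160), in the half farther from the robot, which is the toaster's right half. The bagel is at (213,228), in the near, left half. The right half's snowflake key is at (282,197), and the paddles are at (305,186) and (299,250). The jar is at (345,222) and the mug at (356,172).

```bash
cat > h.py <<'E'
import numpy as np
def load(n): return dict(np.load(f"{n}.npz"))
def ray(c,u,v,z):
    K,T=c['camera_matrix'],c['extrinsics']
    d=T[:3,:3]@np.linalg.solve(K,[u,v,1.]); o=T[:3,3]
    return o+d*(z-o[2])/d[2]
def cloud(c,T=None):
    K=c['camera_matrix']; T=c['extrinsics'] if T is None else T
    v,u=np.indices(c['depth'].shape); d=c['depth']
    p=np.stack([(u-K[0,2])/K[0,0]*d,(v-K[1,2])/K[1,1]*d,d],-1)
    return p@T[:3,:3].T+T[:3,3]
E
python3 - <<'E'
from h import *; import cv2
c=load("top"); P=cloud(c); g=cv2.cvtColor(c['color'],cv2.COLOR_RGB2GRAY)
# keys
m=np.zeros_like(g); m[150:278,271:293]=(g[150:278,271:293]>70)*255
n,_,st,ce=cv2.connectedComponentsWithStats(m)
for i in range(1,n):
    if st[i,4]>20:
        u,v=ce[i]; print(ce[i].round(1),st[i].tolist(),ray(c,u,v,.183).round(4),P[int(round(v)),int(round(u))].round(4))
# paddles by depth
for (a,b,e,f) in ((170,205,297,318),(235,265,290,312)):
    z=P[a:b,e:f,2]; q=P[a:b,e:f][(z>.135)&(z<.16)]
    print('paddle',len(q),q.mean(0).round(4),q.min(0).round(4),q.max(0).round(4))
# body outline
B=P[120:300,140:300].reshape(-1,3); B=B[(B[:,2]>.17)&(B[:,2]<.192)]
r=cv2.minAreaRect(B[:,:2].astype(np.float32)); print(r,B[:,2].max())
for nme,(a,b,e,f) in dict(mug=(145,197,334,380),jam=(203,240,327,364),milk=(190,240,365,416),tub=(258,335,308,410)).items():
    q=P[a:b,e:f].reshape(-1,3); q=q[q[:,2]>.03]; h=np.percentile(q[:,2],97); t=q[q[:,2]>h-.02]
    print(nme,h.round(3),t.min(0).round(3),t.max(0).round(3))
E
```

```text
[271.3 157.4] [271, 150, 2, 19, 26] [ 0.6668 -0.0515  0.183 ] [ 0.6669 -0.0511  0.1852]
[284.5 160.1] [281, 154, 8, 13, 90] [ 0.661  -0.0789  0.183 ] [ 0.6612 -0.0779  0.1832]
[282.7 177.9] [277, 172, 13, 13, 132] [ 0.6234 -0.0755  0.183 ] [ 0.6229 -0.0761  0.1847]
[281.  196.1] [275, 190, 13, 13, 153] [ 0.5856 -0.0724  0.183 ] [ 0.586  -0.0723  0.1819]
[278.3 227.8] [274, 221, 9, 14, 99] [ 0.5204 -0.0674  0.183 ] [ 0.52   -0.0668  0.1836]
[290.8 236.5] [289, 229, 4, 16, 26] [ 0.5031 -0.0928  0.183 ] [ 0.5123 -0.0936  0.0911]
[276.7 246.6] [271, 240, 13, 14, 146] [ 0.4826 -0.0646  0.183 ] [ 0.4817 -0.0651  0.1824]
[275.9 265.5] [271, 259, 11, 14, 137] [ 0.4447 -0.0633  0.183 ] [ 0.4438 -0.0635  0.1819]
[289.3 270.5] [287, 259, 6, 19, 50] [ 0.435  -0.0901  0.183 ] [ 0.4356 -0.0896 -0.0011]
paddle 292 [ 0.6196 -0.122   0.1483] [ 0.5991 -0.1377  0.1421] [ 0.6412 -0.1055  0.1529]
paddle 309 [ 0.4791 -0.1103  0.1486] [ 0.4574 -0.127   0.1396] [ 0.5101 -0.0913  0.1596]
((0.5632888674736023, 0.044838517904281616), (0.2774178683757782, 0.290172815322876), 85.34986877441406) 0.1919108976672359
mug 0.099 [ 0.427 -0.285  0.079] [ 0.726 -0.089  1.037]
jam 0.104 [ 0.427 -0.246  0.087] [ 0.577 -0.089  1.037]
milk 0.203 [ 0.427 -0.335  0.186] [ 0.58  -0.089  1.037]
tub 0.133 [ 0.325 -0.333  0.113] [ 0.427 -0.089  1.037]
```

```bash
cat >> h.py <<'E'
from scipy.spatial.transform import Rotation as R
# toaster pose: Kabsch on keys + right paddle (toaster xy mm -> world)
A=np.array([[-115,-109],[-115,-71],[-115,-33],[-115,33],[-115,71],[-115,109],[-160,-71]])/1e3
W=np.array([[.661,-.0789],[.6234,-.0755],[.5856,-.0724],[.5204,-.0674],[.4826,-.0646],[.4447,-.0633],[.6196,-.122]])
a,w=A-A.mean(0),W-W.mean(0)
th=np.arctan2((a[:,0]*w[:,1]-a[:,1]*w[:,0]).sum(),(a*w).sum())
RT=R.from_euler('z',th); TT=np.r_[W.mean(0),0]-RT.apply(np.r_[A.mean(0),0])
RES=(RT.apply(np.c_[A,0*A[:,0]])+TT)[:,:2]-W
def w2t(p): return RT.inv().apply(p-TT)
def goal(tip_mm,tilt=20,ahead=.019):
    t=np.radians(tilt); c,s=np.cos(t),np.sin(t)
    M=RT*R.from_matrix(np.array([[c,0,s],[0,-1,0],[s,0,-c]]))
    tip=RT.apply(np.array(tip_mm)/1e3)+TT
    return tip-M.apply([0,0,ahead]),M
def shift(o,g):
    p,M=g; q=o['eef_rot']; C=R.from_quat([q[1],q[2],q[3],q[0]])
    return (C.inv().apply(p-o['eef_pos'])*1e3).round(1),(C.inv()*M).as_rotvec().round(3)
def tipt(o,ahead=.019):
    q=o['eef_rot']; C=R.from_quat([q[1],q[2],q[3],q[0]])
    return (w2t(o['eef_pos']+C.apply([0,0,ahead]))*1e3).round(1)
E
python3 - <<'E'
from h import *; from bench import readout
o=readout.get_obs(); print(np.degrees(th),TT,(RES*1e3).round(1).tolist())
for n in ((-158,-71,250),(-158,-71,165)): print(goal(n)[0],shift(o,goal(n)))
c=load("top"); P=cloud(c)
for n,u,v in (("milk",403,206),("jam",347,220),("mug",357,175),("knife",404,322)): print(n,w2t(P[v,u])*1e3)
E
```

```text
85.60341634142367 [0.56166708 0.04412022 0.        ] [[0.5, 0.0], [0.2, -0.5], [0.2, -0.7], [-0.5, -0.6], [-0.5, -0.5], [-0.5, 1.1], [0.6, 1.1]]
[ 0.61984778 -0.12533693  0.26785416] (array([ 530.5, -230.5,  -43.9]), array([ 0.194,  0.311, -1.107]))
[ 0.61984778 -0.12533693  0.18285416] (array([ 530.4, -230.3,   41.1]), array([ 0.194,  0.311, -1.107]))
milk [-357.64646735  -29.51537766  199.65554316]
jam [-261.27861737   -5.82116311  103.53774896]
mug [-291.44785892 -134.1363591     2.71914028]
knife [-385.58964057  199.66156863  142.07759806]
```

Call:
{"api": "play_rows", "payload": {
  "xyz": [
    [20,-9,-55],
    [70,-30,-80],
    [125,-54,-80],
    [180,-78,-80],
    [235,-102,-80],
    [290,-126,-80],
    [345,-150,-80],
    [400,-174,-80],
    [455,-198,-80],
    [510,-222,-80]
  ],
  "rot": [
    [0.01,0.02,-0.07],
    [0.03,0.05,-0.18],
    [0.05,0.08,-0.3],
    [0.07,0.12,-0.42],
    [0.09,0.15,-0.54],
    [0.115,0.185,-0.66],
    [0.135,0.22,-0.78],
    [0.155,0.25,-0.9],
    [0.175,0.28,-1.0],
    [0.194,0.311,-1.107]
  ],
  "grip": [0,0,0,0,0,0,0,0,0,0]
}}

```text
time_s: 1.35
eef_pos: [0.605, -0.1396, 0.3038]
eef_rot: [-0.118, 0.721, 0.671, 0.127]
wrist_force: [0.2, -0.3, 0.3]
opening: 0.002
grasp_force: 0.0
```

```bash
python3 - <<'E'
from h import *; from bench import readout,vision
import cv2
o=readout.get_obs(); print(o['time_s'],o['opening'],o['wrist_force'],tipt(o),shift(o,goal((-158,-71,165))))
c=vision.camera("wrist"); cv2.imwrite("pics/w1.png",cv2.cvtColor(c['color'],cv2.COLOR_RGB2BGR)); print(c['hand_eye'].round(3).tolist(),c['camera_matrix'][0])
E
```

```text
1.35 0.0020596122086370254 [ 0.16653383 -0.33648092  0.33425418] [-173.4  -57.3  285.9] (array([-26.9,  13.7, 118.9]), array([-0.001,  0.   ,  0.004]))
[[0.0, -0.963, -0.268, 0.068], [1.0, 0.0, 0.0, 0.0], [-0.0, -0.268, 0.963, -0.15], [0.0, 0.0, 0.0, 1.0]] [364.44846078   0.         279.72094054]
```

View pics/w1.png

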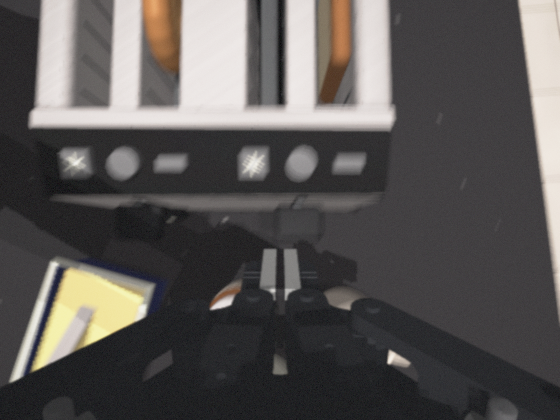

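The wrist view confirms the layout. The bread is in the right half at (335,50). The right paddle is at (298,222), the shut fingertips at (280,265), and the right snowflake key at (253,162). I'll descend onto the right paddle.

Call:
{"api": "play_rows", "payload": {
  "xyz": [
    [14.5,13.7,5.3],
    [-6,13.7,61.7],
    [-24.8,13.7,113.4],
    [-30.3,13.7,128.4],
    [-33.7,13.7,137.8],
    [-37.1,13.7,147.2],
    [-40.6,13.7,156.6],
    [-44,13.7,166],
    [-46.7,13.7,173.5],
    [-47.8,13.7,176.4]
  ],
  "rot": [
    [0,0,0],
    [0,0,0],
    [0,0,0],
    [0,0,0],
    [0,0,0],
    [0,0,0],
    [0,0,0],
    [0,0,0],
    [0,0,0],
    [0,0,0]
  ],
  "grip": [0,0,0,0,0,0,0,0,0,0]
}}

```text
time_s: 2.65
eef_pos: [0.6196, -0.1276, 0.1222]
eef_rot: [-0.117, 0.723, 0.669, 0.127]
wrist_force: [2.6, -2.4, 4.2]
opening: -0.0
grasp_force: 2.1
```

```bash
python3 - <<'E'
from h import *; from bench import readout
o=readout.get_obs(); print(o['time_s'],o['wrist_force'],RT.inv().apply(o['wrist_force']),tipt(o),shift(o,goal((-158,-71,97))))
E
```

```text
2.65 [ 2.55488646 -2.3854666   4.17304171] [-2.18259043 -2.73023712  4.17304171] [-160.3  -70.9  104.3] (array([-0.4,  0.1,  7.7]), array([0.002, 0.002, 0.001]))
```

Call:
{"api": "play_rows", "payload": {
  "xyz": [
    [-0.7,0,1.9],
    [-1.4,0,3.8],
    [-2,0,5.6],
    [-2.4,0,6.6],
    [-2.7,0,7.5],
    [-2.9,0,8],
    [-3.1,0,8.5],
    [-3.1,0,8.5],
    [-3.1,0,8.5],
    [-3.1,0,8.5]
  ],
  "rot": [
    [0,0,0],
    [0,0,0],
    [0,0,0],
    [0,0,0],
    [0,0,0],
    [0,0,0],
    [0,0,0],
    [0,0,0],
    [0,0,0],
    [0,0,0]
  ],
  "grip": [0,0,0,0,0,0,0,0,0,0]
}}

```text
time_s: 3.9
eef_pos: [0.6192, -0.1274, 0.1135]
eef_rot: [-0.117, 0.722, 0.669, 0.127]
wrist_force: [2.9, -4.3, 5.8]
opening: 0.002
grasp_force: 3.5
```

```bash
python3 - <<'E'
from h import *; from bench import readout
o=readout.get_obs(); print(o['time_s'],RT.inv().apply(o['wrist_force']),tipt(o))
E
```

```text
3.9 [-4.06195876 -3.1903338   5.79729767] [-160.1  -70.6   95.7]
```

Call:
{"api": "play_rows", "payload": {
  "xyz": [
    [-0.2,0,0.5],
    [-0.4,0,1],
    [-0.5,0,1.5],
    [-0.7,0,2],
    [-0.9,0,2.4],
    [-1,0,2.8],
    [-1,0,2.8],
    [-1,0,2.8],
    [-1,0,2.8],
    [-1,0,2.8]
  ],
  "rot": [
    [0,0,0],
    [0,0,0],
    [0,0,0],
    [0,0,0],
    [0,0,0],
    [0,0,0],
    [0,0,0],
    [0,0,0],
    [0,0,0],
    [0,0,0]
  ],
  "grip": [0,0,0,0,0,0,0,0,0,0]
}}

```text
time_s: 5.15
eef_pos: [0.6193, -0.1274, 0.1108]
eef_rot: [-0.117, 0.722, 0.669, 0.127]
wrist_force: [2.0, -3.6, 7.7]
opening: 0.001
grasp_force: 3.9
```

```bash
python3 - <<'E'
from h import *; from bench import readout,vision
import cv2
o=readout.get_obs(); print(o['time_s'],RT.inv().apply(o['wrist_force']),tipt(o))
c=vision.camera("scene"); cv2.imwrite("pics/s2.png",cv2.resize(cv2.cvtColor(c['color'][120:290,160:420],cv2.COLOR_RGB2BGR),None,fx=3,fy=3))
E
```

```text
5.15 [-3.48281145 -2.2435094   7.69516682] [-160.1  -70.6   92.9]
```

View pics/s2.png

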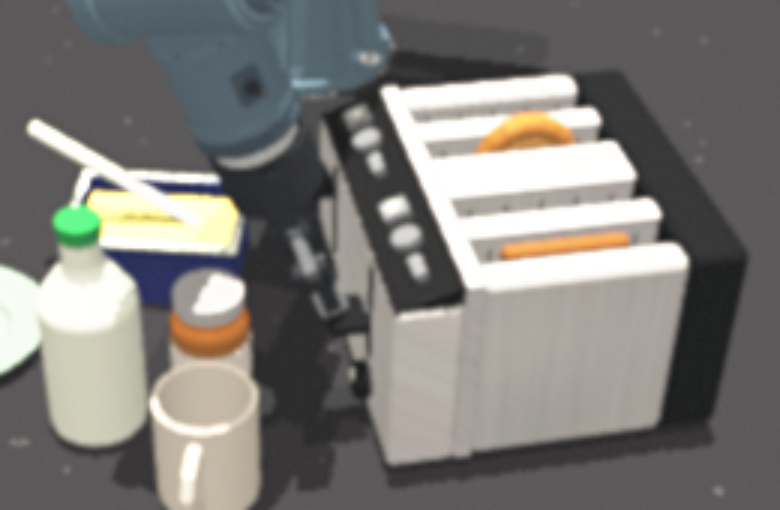

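The picture shows the bread almost sunk into its slot (565,243) with the fingers on the right paddle (350,310). At 7.7 N it isn't clearly on the stop yet, so I'll push a little further.

Call:
{"api": "play_rows", "payload": {
  "xyz": [
    [-0.2,0,0.5],
    [-0.4,0,1],
    [-0.5,0,1.5],
    [-0.7,0,2],
    [-0.9,0,2.4],
    [-1,0,2.8],
    [-1.2,0,3.3],
    [-1.2,0,3.3],
    [-1.2,0,3.3],
    [-1.2,0,3.3]
  ],
  "rot": [
    [0,0,0],
    [0,0,0],
    [0,0,0],
    [0,0,0],
    [0,0,0],
    [0,0,0],
    [0,0,0],
    [0,0,0],
    [0,0,0],
    [0,0,0]
  ],
  "grip": [0,0,0,0,0,0,0,0,0,0]
}}

```text
time_s: 6.45
eef_pos: [0.6193, -0.1275, 0.1074]
eef_rot: [-0.117, 0.722, 0.669, 0.127]
wrist_force: [1.9, -3.2, 8.2]
opening: -0.0
grasp_force: 4.3
```

```bash
python3 - <<'E'
from h import *; from bench import readout,vision
o=readout.get_obs(); print(o['time_s'],RT.inv().apply(o['wrist_force']),tipt(o))
E
```

```text
6.45 [-3.05192913 -2.10346915  8.16239289] [-160.2  -70.7   89.5]
```

Call:
{"api": "play_rows", "payload": {
  "xyz": [
    [-0.2,0,0.5],
    [-0.4,0,1],
    [-0.5,0,1.5],
    [-0.7,0,2],
    [-0.9,0,2.4],
    [-1,0,2.8],
    [-1,0,2.8],
    [-1,0,2.8],
    [-1,0,2.8],
    [-1,0,2.8]
  ],
  "rot": [
    [0,0,0],
    [0,0,0],
    [0,0,0],
    [0,0,0],
    [0,0,0],
    [0,0,0],
    [0,0,0],
    [0,0,0],
    [0,0,0],
    [0,0,0]
  ],
  "grip": [0,0,0,0,0,0,0,0,0,0]
}}

```text
time_s: 7.7
eef_pos: [0.6192, -0.1274, 0.104]
eef_rot: [-0.117, 0.722, 0.669, 0.127]
wrist_force: [1.8, -3.4, 6.7]
opening: 0.001
grasp_force: 3.4
```

```bash
python3 - <<'E'
from h import *; from bench import readout,vision
import cv2
o=readout.get_obs(); print(o['time_s'],RT.inv().apply(o['wrist_force']),tipt(o))
q=o['eef_rot']; C=R.from_quat([q[1],q[2],q[3],q[0]])
c=vision.camera("wrist"); H=c['hand_eye']; T=np.eye(4); T[:3,:3]=C.as_matrix(); T[:3,3]=o['eef_pos']
P=cloud(c,T@H); Q=w2t(P.reshape(-1,3)).reshape(P.shape)*1e3
m=(c['depth']>0)&(Q[...,0]>-180)&(Q[...,0]<-142)&(abs(Q[...,1]+71)<24)&(Q[...,2]>60)&(Q[...,2]<135)
print(m.sum()); 
for y in range(-95,-47,4):
    s=m&(abs(Q[...,1]-y)<2); 
    if s.any(): print(y,s.sum(),np.percentile(Q[s],[5,50,95],axis=0).round(0).tolist())
cv2.imwrite("pics/w2.png",cv2.cvtColor(c['color'],cv2.COLOR_RGB2BGR))
E
```

```text
7.7 [-3.2505435  -2.08052867  6.73311404] [-160.1  -70.6   86.2]
5929
-95 17 [[-158.0, -93.0, 105.0], [-152.0, -93.0, 105.0], [-149.0, -93.0, 106.0]]
-91 546 [[-173.0, -93.0, 106.0], [-160.0, -91.0, 108.0], [-147.0, -89.0, 110.0]]
-87 584 [[-172.0, -89.0, 108.0], [-158.0, -87.0, 109.0], [-146.0, -85.0, 110.0]]
-83 600 [[-169.0, -85.0, 108.0], [-159.0, -83.0, 109.0], [-146.0, -81.0, 133.0]]
-79 570 [[-169.0, -81.0, 108.0], [-158.0, -79.0, 110.0], [-146.0, -77.0, 133.0]]
-75 549 [[-165.0, -77.0, 107.0], [-156.0, -75.0, 110.0], [-144.0, -73.0, 133.0]]
-71 563 [[-165.0, -73.0, 107.0], [-156.0, -71.0, 110.0], [-143.0, -69.0, 133.0]]
-67 555 [[-165.0, -69.0, 108.0], [-157.0, -67.0, 110.0], [-145.0, -65.0, 133.0]]
-63 573 [[-169.0, -65.0, 108.0], [-158.0, -63.0, 110.0], [-146.0, -61.0, 133.0]]
-59 598 [[-169.0, -61.0, 108.0], [-159.0, -59.0, 110.0], [-146.0, -57.0, 133.0]]
-55 553 [[-171.0, -57.0, 107.0], [-158.0, -55.0, 109.0], [-146.0, -53.0, 110.0]]
-51 221 [[-172.0, -53.0, 105.0], [-161.0, -52.0, 108.0], [-148.0, -51.0, 109.0]]
```

View pics/w2.png

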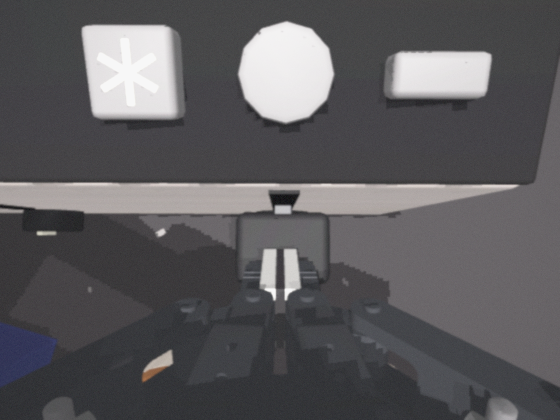

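The wrist view shows the paddle (283,245) under the fingertips. Its depth puts the paddle top at about 109 mm, so it has travelled 39 mm. The shut tips therefore reach less far than assumed, and about 14 mm of travel remains. The clearances to the front face and the jar are still fine.

Call:
{"api": "play_rows", "payload": {
  "xyz": [
    [-0.7,0,1.9],
    [-1.4,0,3.8],
    [-2,0,5.6],
    [-2.7,0,7.5],
    [-3.4,0,9.4],
    [-3.8,0,10.3],
    [-4.1,0,11.3],
    [-4.1,0,11.3],
    [-4.1,0,11.3],
    [-4.1,0,11.3]
  ],
  "rot": [
    [0,0,0],
    [0,0,0],
    [0,0,0],
    [0,0,0],
    [0,0,0],
    [0,0,0],
    [0,0,0],
    [0,0,0],
    [0,0,0],
    [0,0,0]
  ],
  "grip": [0,0,0,0,0,0,0,0,0,0]
}}

```text
time_s: 9.0
eef_pos: [0.6191, -0.1273, 0.0919]
eef_rot: [-0.117, 0.722, 0.669, 0.127]
wrist_force: [4.4, -2.6, 5.1]
opening: 0.001
grasp_force: 3.2
```

```bash
cat >> h.py <<'E'
def look(ys=-71):
    from bench import readout,vision
    o=readout.get_obs(); print(o['time_s'],RT.inv().apply(o['wrist_force']).round(2),'tip',tipt(o))
    q=o['eef_rot']; C=R.from_quat([q[1],q[2],q[3],q[0]])
    c=vision.camera("wrist"); T=np.eye(4); T[:3,:3]=C.as_matrix(); T[:3,3]=o['eef_pos']
    Q=w2t(cloud(c,T@c['hand_eye']).reshape(-1,3)).reshape(420,560,3)*1e3
    m=(c['depth']>0)&(Q[...,0]>-172)&(Q[...,0]<-148)&(abs(abs(Q[...,1]-ys)-17)<3)&(Q[...,2]>60)&(Q[...,2]<160)
    print('paddle z',np.percentile(Q[m][:,2],[20,50,80]).round(1) if m.any() else None)
    return o,c,Q,cloud(c,c['hand_eye'])*1e3
E
python3 - <<'E'
from h import *
o,c,Q,F=look()
for r in range(236,300,6): print(r,F[r,270].round(0),Q[r,270].round(0),F[r,290].round(0))
E
```

```text
9.0 [-2.29 -4.59  5.12] tip [-160.1  -70.5   74.1]
paddle z [96.1 96.9 97.5]
236 [13. -4. -2.] [-155.  -67.   98.] [13.  5. -1.]
242 [10. -4. -1.] [-157.  -67.   97.] [10.  5. -2.]
248 [ 8. -4. -4.] [-160.  -67.   98.] [ 8.  5. -2.]
254 [ 11.  -3. -17.] [-162.  -67.  112.] [ 11.   5. -18.]
260 [ 11.  -3. -23.] [-164.  -67.  117.] [ 11.   4. -22.]
266 [ 11.  -3. -29.] [-166.  -67.  123.] [ 11.   4. -29.]
272 [ 11.  -3. -34.] [-167.  -68.  127.] [ 11.   4. -33.]
278 [ 11.  -3. -37.] [-169.  -68.  131.] [ 11.   4. -37.]
284 [ 11.  -3. -42.] [-170.  -68.  136.] [ 11.   4. -41.]
290 [ 11.  -3. -45.] [-172.  -68.  138.] [ 11.   4. -46.]
296 [ 12.  -2. -51.] [-173.  -68.  144.] [ 13.   4. -52.]
```

Call:
{"api": "play_rows", "payload": {
  "xyz": [
    [-0.2,0,0.5],
    [-0.4,0,1],
    [-0.5,0,1.5],
    [-0.7,0,1.9],
    [-0.9,0,2.4],
    [-1,0,2.8],
    [-1,0,2.8],
    [-1,0,2.8],
    [-1,0,2.8],
    [-1,0,2.8]
  ],
  "rot": [
    [0,0,0],
    [0,0,0],
    [0,0,0],
    [0,0,0],
    [0,0,0],
    [0,0,0],
    [0,0,0],
    [0,0,0],
    [0,0,0],
    [0,0,0]
  ],
  "grip": [0,0,0,0,0,0,0,0,0,0]
}}

```text
time_s: 10.3
eef_pos: [0.6193, -0.1275, 0.0902]
eef_rot: [-0.117, 0.722, 0.67, 0.127]
wrist_force: [0.9, -3.2, 12.2]
opening: 0.004
grasp_force: 6.3
```

```bash
python3 - <<'E'
from h import *
look()
E
```

```text
10.3 [-3.13 -1.15 12.24] tip [-160.2  -70.7   72.3]
paddle z [94.7 95.5 96.1]
```

Force jumped to 12 N with the paddle at 95 mm, so it is on the bottom stop. Next I'll lift off, check the latch, and go above the right snowflake key.

```bash
python3 - <<'E'
from h import *; from bench import readout
o=readout.get_obs()
n=np.array([-np.sin(np.radians(20)),0,np.cos(np.radians(20))])
for h in (40,0): print(h,shift(o,goal(np.array([-115,-33,183])+h*n,ahead=-.009)))
E
```

```text
40 (array([  80.2,  -37.4, -100.7]), array([0.001, 0.002, 0.001]))
0 (array([ 80.2, -37.5, -60.7]), array([0.001, 0.002, 0.001]))
```

Call:
{"api": "play_rows", "payload": {
  "xyz": [
    [3.4,0,-9.4],
    [15,0,-42],
    [32,0,-88],
    [44.5,0,-122],
    [44.5,-15,-122],
    [60,-37.5,-115],
    [80,-37.5,-102],
    [80,-37.5,-102],
    [80,-37.5,-102],
    [80,-37.5,-102]
  ],
  "rot": [
    [0,0,0],
    [0,0,0],
    [0,0,0],
    [0,0,0],
    [0,0,0],
    [0,0,0],
    [0,0,0],
    [0,0,0],
    [0,0,0],
    [0,0,0]
  ],
  "grip": [0,0,0,0,0,0,0,0,0,0]
}}

```text
time_s: 11.6
eef_pos: [0.5849, -0.0843, 0.2116]
eef_rot: [-0.117, 0.723, 0.669, 0.127]
wrist_force: [0.6, 0.1, -0.2]
opening: 0.001
grasp_force: 0.0
```

```bash
python3 - <<'E'
from h import *; import cv2
from bench import vision
o,c,Q,F=look()
print(shift(o,goal([-115,-33,183],ahead=-.009)))
s=vision.camera("scene"); a=cv2.resize(s['color'][130:290,240:420],None,fx=2,fy=2); b=np.zeros((420,930,3),np.uint8); b[:,:560]=c['color']; b[:320,560:920]=a
cv2.imwrite("pics/w3.png",cv2.resize(cv2.cvtColor(b,cv2.COLOR_RGB2BGR),(797,360)))
E
```

```text
11.6 [ 0.19 -0.58 -0.16] tip [-119.8  -33.   193.7]
paddle z [98.3 98.9 99.4]
(array([ 0.9, -0. , 39.7]), array([0.   , 0.001, 0.   ]))
```

View pics/w3.png

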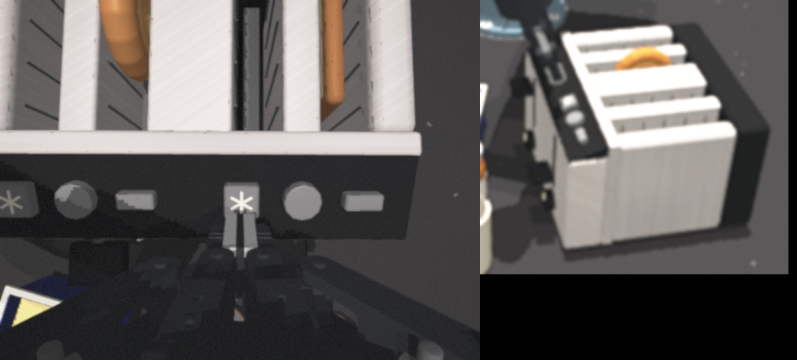

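It's latched: the paddle reads 99 mm and the bread is sunk out of sight. The fingertips (240,225) are lined up with the snowflake key (240,202), so I'll press it square to the panel.

Call:
{"api": "play_rows", "payload": {
  "xyz": [
    [1,0,20],
    [1,0,32],
    [1,0,38],
    [1,0,40],
    [1,0,42],
    [1,0,44],
    [1,0,45.5],
    [1,0,47],
    [1,0,47],
    [1,0,47]
  ],
  "rot": [
    [0,0,0],
    [0,0,0],
    [0,0,0],
    [0,0,0],
    [0,0,0],
    [0,0,0],
    [0,0,0],
    [0,0,0],
    [0,0,0],
    [0,0,0]
  ],
  "grip": [0,0,0,0,0,0,0,0,0,0]
}}

```text
time_s: 12.95
eef_pos: [0.5862, -0.0682, 0.1712]
eef_rot: [-0.116, 0.722, 0.67, 0.127]
wrist_force: [-10.5, -3.4, 18.8]
opening: 0.0
grasp_force: 9.9
```

```bash
python3 - <<'E'
from h import *
o,c,Q,F=look()
def z(y): 
    m=(c['depth']>0)&(abs(Q[...,0]+115)<7)&(abs(Q[...,1]-y)<8)&(Q[...,2]<200); return np.median((Q[m]-[-115,0,183])@[-.342,0,.94]).round(1) if m.sum()>20 else None
print({y:z(y) for y in (-109,-71,-33,33)})
E
```

```text
12.95 [-4.21 10.23 18.85] tip [-103.7  -33.1  153.3]
paddle z None
{-109: np.float64(0.0), -71: np.float64(0.3), -33: np.float64(11.8), 33: np.float64(-0.2)}
```

Reaction is about 20 N with the neighbouring keys still out, so the key is fully in. I'll retract and move over to the left lever.

```bash
python3 - <<'E'
from h import *; from bench import readout
o=readout.get_obs()
for t in ((-160,71,230),(-160,71,165),(-160,71,100)): print(t,shift(o,goal(t,ahead=-.009)))
E
```

```text
(-160, 71, 230) (array([ -26.7, -104. ,  -63.4]), array([0.002, 0.003, 0.002]))
(-160, 71, 165) (array([ -48.8, -104.2,   -2.3]), array([0.002, 0.003, 0.002]))
(-160, 71, 100) (array([ -70.8, -104.3,   58.8]), array([0.002, 0.003, 0.002]))
```

Call:
{"api": "play_rows", "payload": {
  "xyz": [
    [0,0,-30],
    [0,-10,-62],
    [-20,-60,-66],
    [-34,-104,-66],
    [-53,-104,-14.6],
    [-59.5,-104,4.2],
    [-64.6,-104,18.3],
    [-68.7,-104,29.6],
    [-72.8,-104,40.9],
    [-76.2,-104,50.3]
  ],
  "rot": [
    [0,0,0],
    [0,0,0],
    [0,0,0],
    [0,0,0],
    [0,0,0],
    [0,0,0],
    [0,0,0],
    [0,0,0],
    [0,0,0],
    [0,0,0]
  ],
  "grip": [0,0,0,0,0,0,0,0,0,0]
}}

```text
time_s: 14.25
eef_pos: [0.4785, -0.1135, 0.0947]
eef_rot: [-0.117, 0.722, 0.67, 0.127]
wrist_force: [-3.0, 0.3, 5.9]
opening: 0.001
grasp_force: 3.4
```

```bash
python3 - <<'E'
from h import *
o,*_=look(71); print(tipt(o,-.009),shift(o,goal((-168,71,97),ahead=-.009)))
E
```

```text
14.25 [0.03 2.97 5.86] tip [-157.    70.9   76.9]
paddle z [ 98.7  99.5 100.1]
[-166.6   70.9  103.2] (array([-3.4, -0.1,  5.3]), array([0.001, 0.001, 0.001]))
```

Call:
{"api": "play_rows", "payload": {
  "xyz": [
    [-0.5,0,1.4],
    [-1,0,2.8],
    [-1.4,0,3.8],
    [-1.7,0,4.7],
    [-2,0,5.6],
    [-2.4,0,6.6],
    [-2.7,0,7.5],
    [-2.7,0,7.5],
    [-2.7,0,7.5],
    [-2.7,0,7.5]
  ],
  "rot": [
    [0,0,0],
    [0,0,0],
    [0,0,0],
    [0,0,0],
    [0,0,0],
    [0,0,0],
    [0,0,0],
    [0,0,0],
    [0,0,0],
    [0,0,0]
  ],
  "grip": [0,0,0,0,0,0,0,0,0,0]
}}

```text
time_s: 15.55
eef_pos: [0.4788, -0.1137, 0.0899]
eef_rot: [-0.117, 0.722, 0.67, 0.128]
wrist_force: [-10.6, 1.0, 27.2]
opening: -0.001
grasp_force: 13.7
```

```bash
python3 - <<'E'
from h import *
look(71)
E
```

```text
15.55 [ 0.21 10.69 27.17] tip [-157.2   70.5   72. ]
paddle z [94.6 95.3 96.1]
```

The lever is firmly on its stop at 27 N. I'll lift clear.

Call:
{"api": "play_rows", "payload": {
  "xyz": [
    [1.4,0,-3.8],
    [10,0,-28],
    [26,0,-72],
    [44,0,-120],
    [44,0,-122],
    [44,0,-122],
    [44,0,-122],
    [44,0,-122],
    [44,0,-122],
    [44,0,-122]
  ],
  "rot": [
    [0,0,0],
    [0,0,0],
    [0,0,0],
    [0,0,0],
    [0,0,0],
    [0,0,0],
    [0,0,0],
    [0,0,0],
    [0,0,0],
    [0,0,0]
  ],
  "grip": [0,0,0,0,0,0,0,0,0,0]
}}

```text
time_s: 16.85
eef_pos: [0.4779, -0.1135, 0.216]
eef_rot: [-0.118, 0.723, 0.669, 0.127]
wrist_force: [-0.1, 0.7, -0.2]
opening: -0.0
grasp_force: 0.0
```

```bash
python3 - <<'E'
from h import *; import cv2
from bench import vision
look(71); look(-71)
c=vision.camera("scene"); cv2.imwrite("pics/s4.png",cv2.resize(cv2.cvtColor(c['color'][100:300,100:420],cv2.COLOR_RGB2BGR),None,fx=2.4,fy=2.4))
E
```

```text
16.85 [ 0.72  0.18 -0.15] tip [-157.1   71.4  198.1]
paddle z [97.9 98.7 99.3]
16.9 [-0.14 -0.22 -0.28] tip [-157.1   71.4  198.2]
paddle z [97.3 98.4 99.2]
```

View pics/s4.png

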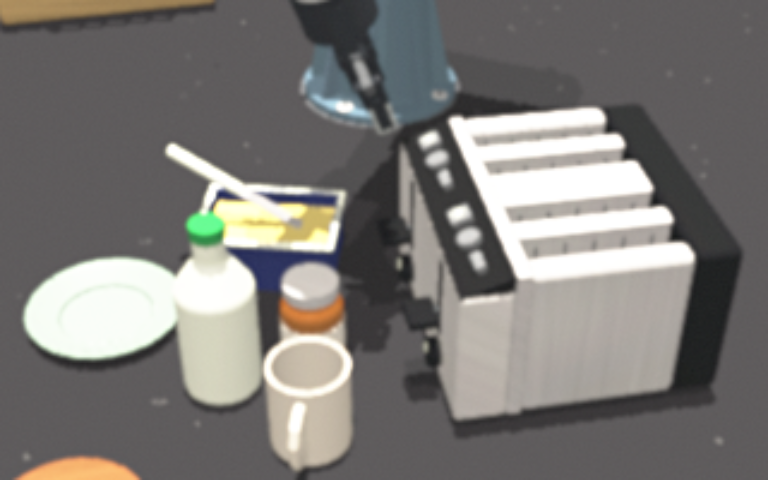

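Both paddles, at (395,232) and (420,315), are down at about 98.5 mm and latched. The bread and bagel are sunk out of sight, the breakfast things look unmoved, and the arm is clear.

```bash
python3 -c "
from bench import ctrl; print(ctrl.hand_in())"
```

```text
the job is handed in; nothing more can be done
None
```

I pushed the bread's lever down until it latched, pressed that half's defrost key, then pushed the bagel's lever down until it latched. No other key was pressed, and I handed the job in at about 17 s with the arm touching nothing.

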